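Turn the display carousel with its push-on handle

ROBOT

A 7-joint arm with a two-finger parallel gripper is mounted at the origin on the work surface. World frame = base frame: x ahead of the robot, y to its left, z up, the work surface at z = 0. Lengths are in mm, angles in rad, forces in N, time in s.
With the tool pointing down it reaches from about 400 to 925 mm from the base axis. Payload 4.1 kg.
Tool frame: the origin (TCP) lies midway between the tips of the shut fingers; the grasp point (between the pads) lies 19 mm behind it (grasp_offset is the distance from the TCP to the grasp point, in mm); z points along the fingers, y is the line along which they close (so a half turn about z gives the same grasp; the last joint's range is limited). The gripper opens to 85 mm and grips with 20 to 120 N. Pads are 22 mm wide; open, the fingers measure 114 mm over their backs; the gripper's body (76 mm by 85 mm) begins 54 mm behind the grasp point. The pads swing forward as they close: fully open they stand 13 mm farther back than shut.
Start: joints at [-1.229, 0.398, 0.045, 1.537, -0.019, 1.207, -0.051], TCP at [277.316, 587.911, 231.347] pointing down, gripper open.
Joint ranges: [-2.82, 2.82], [-0.49, 2.23], [-1.37, 1.46], [0, 2.46], [-1.36, 4.5], [0.23, 2], [-2.94, 2.94]. Speed limits (rad/s): [2.57, 2.57, 3.14, 3.14, 3.14, 3.14, 3.14].

INTERFACE

Orientations are given as [roll, pitch, yaw] about the fixed x, y, z axes, in that order (R = Rz(yaw) Ry(pitch) Rx(roll)).
In Python, from bench import get_state, read_camera, camera_params, job_done, grasp_offset gives the robot as it stands.
- The arm moves only by the tool arm_command, never from a script. Its argument "steps" is a list of rows, each a list of 3 entries, a list of its own where there are three numbers: the opening, from 0 (shut) to 1 (fully open), then the shift along the tool's x, y, z in cm, then the turn, a rotation vector about the tool's x, y, z in degrees. A call has exactly 8 rows; each row shifts and turns the commanded pose from where the row before left it, along the tool's axes as they then stand; what a row does not reach is not made up. A row lasts 1/12 s, in which the tool goes at most 41.7 mm and 7.16 degrees, less where a joint would pass 70% of its speed; a pose out of reach is approached as far as the arm can. A call with a gripper value outside its range is refused whole. The fingers move at their own pace and stop on an object; "newtons" is the grip in N (left out, the last holds). Time passes only in rows, so rows that do not move let the fingers close, or fill a call up. It gives the time, the measured TCP pose, the force, the opening and the grip force at its end, in the units of the state.
- get_state(): the state, without advancing time (a new reading comes with each control period).
- read_camera(name): name is "scene" or "top" or "wrist"; returns (picture, depth): 480x640x3 uint8, blue, green, red; 480x640 float32, mm along the optical axis (not along the pixel's ray), 0 where there is no reading.
- camera_params(name): a dict with "fx", "fy", "cx", "cy" (pixels), "extrinsics" (4x4, takes a point from world to camera coordinates). Camera axes: x right, y down, z forward; pixel columns grow to the right and rows downward; lengths in mm; the calibration is good to about 2 mm. The wrist camera is an equidistant fisheye: a pixel r from the principal point sees the ray r / f radians off the axis. A picture is of the moment at which its call begins: read the wrist's pose just before it. camera_params takes no time and is no camera call; for the wrist camera it gives the pose at the moment of the call.
- job_done(): hands the job in; it is judged then, once.
The state is a dict: "t": time; "joint_pos": joint angles; "joint_velocities": joint speeds; "effort": joint torques, N m; "tcp_pos": TCP position; "tool_rot": TCP orientation; "wrist_force": force on the tool from outside, world axes, zero at the start; "torque": the same for the moment, N m; "width": finger opening in mm; "grip_force": force on a finger pad.
Only numpy, scipy, OpenCV 4.12 (cv2) and the standard library are available. Lean on these libraries where they do the work, as an engineer would, in place of code of your own. Each camera call takes 0.05 s, during which the arm holds its last target. There are 200 camera calls.

TASK

Push the loose dark wooden handle tube all the way down onto the steel spigot of the display carousel, and turn the carousel by that handle, gently, until the green aloe pot stands in front, in line with the red pointer on the base. Turn it only by the handle: keep the gripper off the tray and spigot, let neither gripper nor tube touch the pots standing on the tray, and leave the other things on the table alone. Finish while still gripping the handle on its spigot, holding the carousel still: do not let go.

Things in the scene. Friction and masses are not known exactly. Their poses are not given: they have to be found in the camera images.
- sleeve: The handle: a dark wooden tube, open at both ends, 28 mm outside diameter, 19 mm bore, 110 mm long, 40 to 85 g, standing upright on the table on the left or the right of the carousel. Origin: centre of its lower end; z along the tube, up.
- carousel: The fixed base of the carousel: a black disc, 280 mm diameter, 14 mm thick, bolted down. A red pointer tab sticks out of its rim to 179 mm from the centre and marks the front. Origin: on the turning axis, at the table surface; its -x axis runs from the centre to the red pointer (roughly towards the robot, up to 0.35 rad off), z up.
- turntable: The light wooden tray that turns freely and without stops about the vertical axis of the base, either way; light friction (about 0.04 N m), it stays where it is left. 260 mm diameter, its top is 32 mm above the table. Origin: on the turning axis, 19 mm above the table; its +x axis points to the spigot, which stands 110 mm from the axis.
- spigot_foot (a point): The foot of the spigot, on the tray's top (32 mm above the table). The spigot is an upright steel pin fixed in the tray near its rim, 15 mm diameter, 50 mm tall, its last 6 mm tapering to 6 mm diameter. The sleeve fits over it with 2 mm clearance all round, goes down until its lower end rests on the tray, and can then turn freely about it, so it works as a crank handle. z up.
- aloe_pot: The marked pot: small white ceramic pot with a spiky green (hard plastic) aloe, 48 mm diameter, 61 mm tall with the leaves, standing loose on the tray with its centre about 58 mm from the turning axis. Origin: centre of its underside.
- candle_glass: Amber glass with a candle, 46 mm diameter, 51 mm tall, loose on the tray like the aloe pot. Origin: centre of its underside.
- pebble_pot: Blue ceramic pot of pebbles, 48 mm diameter, 47 mm tall, loose on the tray. Origin: centre of its underside.
- cork_jar: Terracotta jar with a cork lid, 46 mm diameter, 48 mm tall, loose on the tray. Origin: centre of its underside.
- candlestick: Bystander: brass candlestick, 60 mm diameter foot, 78 mm tall, on the table on the other side of the carousel from the sleeve. Origin: centre of its underside.
- mug: Bystander: blue mug, 76 mm diameter, 85 mm tall, far left. Origin: centre of its underside.
- remote: Bystander: black remote control, 150 x 42 x 16 mm, far right. Origin: centre of its underside.
Things that resemble listed ones, but are neither listed nor needed, are in the scene too. Leave any purple look-alike of the pebble_pot alone. Leave any yellow look-alike of the cork_jar alone.

How it is judged:
By the outcome, as a careful person would: the job done as asked, in the order asked, and still so for the second after the job is handed in, while the arm keeps its last pose, push and grip.
It also fails if it takes over 64 s, if anything falls off the work surface, if the arm or the gripper's body presses on something with over 40 N, if the wrist force passes 120 N, or if a joint passes its speed limit or range.

## Working session

There is one attempt and no reset: what is moved stays moved. The work goes in short steps, Python scripts to look and compute and a tool call to move; the robot and the scene stay as the last step left them, time stands still between calls to the robot, and variables do not carry over. Pictures are saved under pics/ and viewed, at most 13 in all, crops included, and the job is handed in when it is done.

Besides the shell and the picture viewer there is one more tool, called as name([rows], argument=value, ...), one row to a line, values as JSON. arm_command: Moves the arm, as the interface text tells. Its arguments: {"type":"object","properties":{"steps":{"type":"array"},"newtons":{"type":"number"}},"required":["steps"]}

```bash
ls; mkdir -p pics
python3 - <<'E'
from bench import *
import cv2
s=get_state();print(s,grasp_offset)
for n in("top","scene"):
    p,d=read_camera(n);cv2.imwrite(f"pics/{n}0.png",p);c=camera_params(n);print(n,c)
E
```

```text
pics
{'t': 0.0, 'joint_pos': array([-1.22900578,  0.39917529,  0.04501597,  1.53792322, -0.01867782,
        1.20691079, -0.05069082]), 'joint_velocities': array([ 0.00017361, -0.00104851, -0.00034952,  0.0009213 ,  0.00066094,
       -0.00222918, -0.00057065]), 'effort': array([ 5.31074384e-04, -4.75109911e+01,  1.36508625e+00, -2.54220790e+01,
        1.16048681e-02,  9.19254759e-03,  2.28505922e-05]), 'tcp_pos': array([277.02247723, 587.28259557, 230.25469873]), 'tool_rot': array([-3.13960252e+00,  1.50475596e-04,  2.70094718e+00]), 'wrist_force': array([-1.29125794, -0.20521905,  0.36325408]), 'torque': array([0.00950953, 0.04245203, 0.02084202]), 'grip_force': 0.0, 'width': 85.15336837772364} 18.700000000000003
top {'fx': 598.1348605402279, 'fy': 598.1348605402279, 'cx': 315.22245562490406, 'cy': 243.87695170469362, 'extrinsics': array([[ 2.62135411e-02, -9.99477796e-01,  1.88940393e-02,
        -3.53518815e+01],
       [-9.95704495e-01, -2.77841898e-02, -8.83209854e-02,
         6.05536199e+02],
       [ 8.87998194e-02, -1.64976741e-02, -9.95912857e-01,
         1.63716400e+03],
       [ 0.00000000e+00,  0.00000000e+00,  0.00000000e+00,
         1.00000000e+00]])}
scene {'fx': 546.3502568682773, 'fy': 546.3502568682773, 'cx': 337.8174105764808, 'cy': 246.01682771934082, 'extrinsics': array([[-3.89087893e-01,  9.20975222e-01,  2.03777402e-02,
         2.33420879e+02],
       [ 6.63209811e-01,  2.95404315e-01, -6.87669279e-01,
        -3.73993708e+02],
       [-6.39346039e-01, -2.54049074e-01, -7.25738045e-01,
         1.63794481e+03],
       [ 0.00000000e+00,  0.00000000e+00,  0.00000000e+00,
         1.00000000e+00]])}
```

View pics/top0.png

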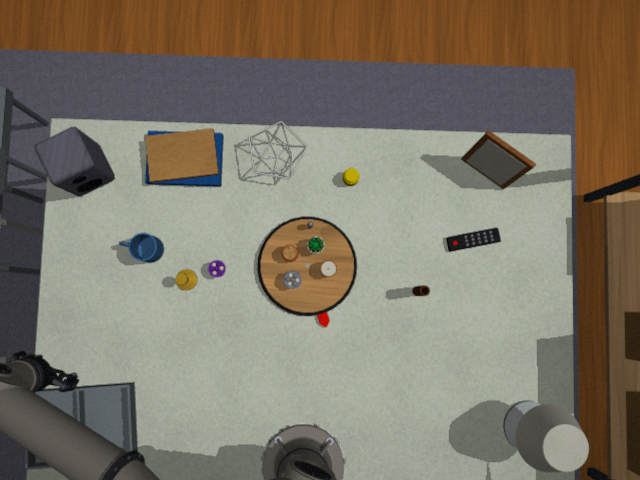

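View pics/scene0.png

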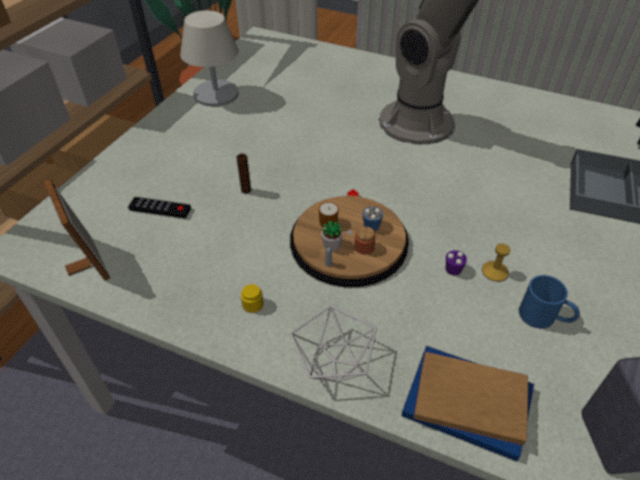

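The top view shows the carousel centre at about (307,266), with the red pointer at (323,320). On the tray are the spigot (310,226), the green aloe (316,245), the candle (328,269), the pebble pot (292,280) and the cork jar (290,253). The only dark tube is the sleeve at (421,291). The purple pot (217,269) and the yellow jar (351,177) are look-alikes off the tray. The candlestick is at (186,280).

```bash
cat > h.py <<'E'
import numpy as np, cv2
from bench import *
def ray(n,u,v):
    c=camera_params(n);E=np.array(c["extrinsics"]);R=E[:3,:3];o=-R.T@E[:3,3]
    return o,R.T@np.array([(u-c["cx"])/c["fx"],(v-c["cy"])/c["fy"],1.])
def onz(n,u,v,z):
    o,d=ray(n,u,v);return o+d*(z-o[2])/d[2]
def proj(n,P):
    c=camera_params(n);E=np.array(c["extrinsics"]);q=E[:3,:3]@np.array(P,float)+E[:3,3]
    return np.array([c["fx"]*q[0]/q[2]+c["cx"],c["fy"]*q[1]/q[2]+c["cy"]])
def cloud(n,d):
    c=camera_params(n);E=np.array(c["extrinsics"]);v,u=np.mgrid[:480,:640]
    q=np.stack([(u-c["cx"])/c["fx"]*d,(v-c["cy"])/c["fy"]*d,d],-1)
    return (q-E[:3,3])@E[:3,:3]
E
python3 - <<'E'
from h import *
np.set_printoptions(precision=1,suppress=True)
p,d=read_camera("top");P=cloud("top",d);hsv=cv2.cvtColor(p,cv2.COLOR_BGR2HSV)
np.savez("top0.npz",p=p,d=d)
print("table z",np.median(P[330:370,200:280,2]),"tray z",np.median(P[290:300,305:320,2]))
def comp(m,near):
    n,l,s,c=cv2.connectedComponentsWithStats(m.astype(np.uint8));i=1+np.argmin(np.hypot(*(c[1:]-near).T));return l==i,s[i],c[i]
H,S,V=[hsv[...,i].astype(int) for i in range(3)]
# tray outline: light wood + whatever inside
m=(H<25)&(S>70)&(V>90);m=cv2.morphologyEx(m.astype(np.uint8),cv2.MORPH_CLOSE,np.ones((9,9)))
k,s,c=comp(m,(307,266));ct=max(cv2.findContours(k.astype(np.uint8),0,1)[0],key=cv2.contourArea)
pts=np.array([onz("top",u,v,32) for (u,v) in cv2.convexHull(ct)[:,0]])
A=np.c_[2*pts[:,:2],np.ones(len(pts))];x=np.linalg.lstsq(A,(pts[:,:2]**2).sum(1),rcond=None)[0];r=np.sqrt(x[2]+x[0]**2+x[1]**2)
print("tray",x[:2],r,"resid",np.std(np.hypot(*(pts[:,:2]-x[:2]).T)-r))
C=x[:2]
def rep(name,m,near,z):
    k,s,c=comp(m,near);q=onz("top",*c,z);a=np.degrees(np.arctan2(*(q[:2]-C)[::-1]))
    print(name,s,c,q,"pc",np.median(P[k],0),"zmax",P[k][:,2].max(),"r",np.hypot(*(q[:2]-C)),"ang",a)
rep("red",((H<6)|(H>174))&(S>180)&(V>120),(323,320),10)
rep("aloe",(H>45)&(H<85)&(S>120),(316,245),32+50)
k=(V<75);rep("sleeve",k,(421,291),55)
E
python3 - <<'E'
from h import *
p=cv2.imread("pics/top0.png");q=cv2.imread("pics/scene0.png")
a=cv2.resize(p[205:330,245:375],None,fx=3.0,fy=3.0,interpolation=2);b=cv2.resize(p[265:315,380:440],None,fx=6,fy=6,interpolation=2)
o=np.zeros((600,800,3),np.uint8);o[:375,:390]=a;o[:300,400:760]=b
c=cv2.resize(q[190:290,285:415],None,fx=3,fy=3,interpolation=2)[:,:390];o[300:600,400:790]=c
e=cv2.resize(q[145:200,225:265],None,fx=4,fy=4,interpolation=2);o[378:598,0:160]=e
cv2.imwrite("pics/crop1.png",o)
E
```

```text
table z 0.8083531254737079 tray z 32.36764981784259
tray [532.3  -3. ] 136.92010959201482 resid 11.640083541503135
red [318 312  11  15 113] [323.2 318.7] [399.5 -46.9  10. ] pc [399.1 -46.5  13.5] zmax 1684.6221657608626 r 139.876587004659 ang -161.7025109935345
aloe [308 237  15  16 132] [315.1 244.3] [600.3 -17.7  82. ] pc [600.1 -17.6  86. ] zmax 1684.6221657608626 r 69.56817429559945 ang -12.223742535835692
sleeve [412 286  17  10 140] [420.2 290.5] [ 484.2 -308.    55. ] pc [ 484.  -299.8   75.9] zmax 1684.6221657608626 r 308.75783611126053 ang -98.96268908528083
```

View pics/crop1.png

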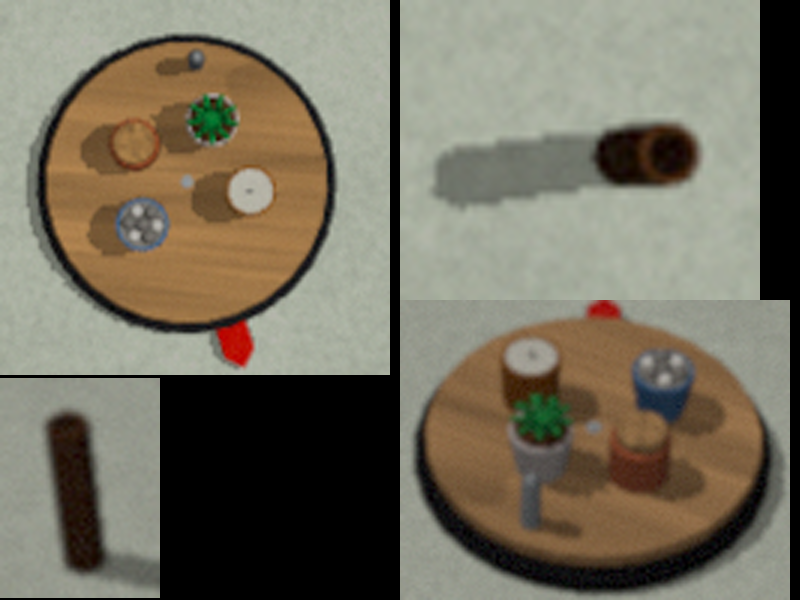

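The crop confirms each object. The sleeve's bored top is at top-view pixel (424.7,290.3), the spigot tip is at (310.3,224.7), and the tray hub dot is at (307.3,265.4). The aloe in the white pot is the only green one. The tray fit was contaminated, so I'll redo it with the black ring.

Run:
```python
from h import *
np.set_printoptions(precision=1,suppress=True)
z=np.load("top0.npz");p=z["p"];d=z["d"];P=cloud("top",d);hsv=cv2.cvtColor(p,cv2.COLOR_BGR2HSV);H,S,V=[hsv[...,i].astype(int) for i in range(3)]
o,_=ray("top",0,0)
def fit(pts):
    A=np.c_[2*pts[:,:2],np.ones(len(pts))];k=np.ones(len(pts),bool)
    for _ in range(6):
        x=np.linalg.lstsq(A[k],(pts[k,:2]**2).sum(1),rcond=None)[0];r=np.sqrt(x[2]+x[0]**2+x[1]**2);e=np.abs(np.hypot(*(pts[:,:2]-x[:2]).T)-r);k=e<max(2.,2*np.median(e))
    return x[:2],r,k.sum(),np.std(e[k])
# radial scan from hub: wood->black edge (z32,r130) 
c0=np.array([307.3,265.5]);inner=[]
for a in np.radians(np.arange(0,360,3)):
    rr=np.arange(38,54,.1);uv=c0+rr[:,None]*[np.cos(a),np.sin(a)]
    v=cv2.remap(V.astype(np.float32),uv[None,:,0].astype(np.float32),uv[None,:,1].astype(np.float32),1)[0]
    i=np.argmin(v[:140]); j=np.argmin(np.gradient(v)[max(i-50,0):i+1])+max(i-50,0); inner.append(onz("top",*uv[j],32))
print("inner",fit(np.array(inner)))
print("hub",onz("top",307.3,265.4,32))
C=fit(np.array(inner))[0]
def pol(n,q): print(n,q,"r",np.hypot(*(q[:2]-C)),"ang",np.degrees(np.arctan2(q[1]-C[1],q[0]-C[0])))
pol("spigot tip",onz("top",310.3,224.7,80))
red=((H<8)|(H>172))&(S>150)&(V>90);n,l,s,c=cv2.connectedComponentsWithStats(red.astype(np.uint8));i=1+np.argmin(np.hypot(*(c[1:]-[323,319]).T));ys,xs=np.where(l==i)
R=np.array([onz("top",u,v,12) for u,v in zip(xs,ys)]);rr=np.hypot(*(R[:,:2]-C).T);pol("red mean",R.mean(0));pol("red tip",R[rr>rr.max()-8].mean(0));print(rr.max())
# pots: top outlines from depth points above tray
for n,(u,v),zz in(("aloe",(316,244.5),0),("candle",(328.3,268.5),83),("pebble",(292.3,279.7),79),("cork",(289.8,253),80)):
    pol(n,onz("top",u,v,zz or 85))
m=(P[...,2]>45)&(P[...,2]<90)&(np.hypot(P[...,0]-C[0],P[...,1]-C[1])<125)
n,l,s,c=cv2.connectedComponentsWithStats(m.astype(np.uint8))
for i in range(1,n):
    if s[i,4]>8:
        q=P[l==i];pol(f"blob{c[i]} n{s[i,4]} zmax{q[:,2].max():.0f}",np.r_[(q.max(0)+q.min(0))[:2]/2,0]);
for n,u,v,h in(("sl top",424.7,290.3,110),("sl bot",416.3,290.8,0)): pol(n,onz("top",u,v,h))
# scene sightings: sleeve top crop(68,425)->/4, bottom (85,560)
pol("sl top scene",onz("scene",225+68/4,145+(425-378)/4,110)); pol("sl bot scene",onz("scene",225+86/4,145+(562-378)/4,0))
pol("spig scene",onz("scene",285+(532-400)/3,190+(480-300)/3,81)); pol("aloe scene",onz("scene",285+(541-400)/3,190+(425-300)/3,80));pol("red scene",onz("scene",285+203/3,190,14))
```

```text
inner (array([546.4,   2.4]), np.float64(129.56269937201046), np.int64(118), np.float64(0.4624340180551223))
hub [545.5   1.5  32. ]
spigot tip [653.2  -3.4  80. ] r 106.88272149861095 ang -3.1398360088428174
red mean [399.4 -46.7  12. ] r 154.9945523263608 ang -161.52901127413838
red tip [383.5 -51.9  12. ] r 171.73649282770063 ang -161.56914622388518
176.35117028272887
aloe [599.5 -20.1  85. ] r 57.642406489647726 ang -23.039096366978335
candle [536.  -54.8  83. ] r 58.176146115486915 ang -100.30267149144721
pebble [503.6  40.8  79. ] r 57.49236465129607 ang 138.1628035054766
cork [575.   49.6  80. ] r 55.15493244299541 ang 58.77160148759999
blob[309.8 223.8] n29 zmax89 [658.6  -1.3   0. ] r 112.19319830836781 ang -1.899443298467712
blob[315.5 244.5] n207 zmax90 [601.3 -19.    0. ] r 58.909216479760886 ang -21.339558747664746
blob[289.5 252.3] n228 zmax89 [577.8  50.7   0. ] r 57.61427865088263 ang 56.991486165222085
blob[328.3 268. ] n226 zmax88 [537.6 -54.5   0. ] r 57.576029091295105 ang -98.80344927020234
blob[292.2 279. ] n246 zmax87 [505.7  40.6   0. ] r 55.85105463890685 ang 136.8510287942143
sl top [ 484.2 -309.1  110. ] r 317.73444718369956 ang -101.29856937111045
sl bot [ 484.  -307.6    0. ] r 316.2708690324541 ang -101.39518790313261
sl top scene [ 486.5 -302.4  110. ] r 310.6994321169939 ang -101.11833577692305
sl bot scene [ 485.7 -303.1    0. ] r 311.54614480140816 ang -101.2447589116807
spig scene [659.3   3.   81. ] r 112.83332358037431 ang 0.29619897029937975
aloe scene [605.4 -13.3  80. ] r 61.01848401549656 ang -14.919910528258576
red scene [385.1 -49.9  14. ] r 169.60470245824754 ang -162.02492592661656
```

arm_command([
  [1,[0,0,0],[0,0,6.5]],
  [1,[0,0,0],[0,0,6.5]],
  [1,[0,0,0],[0,0,6.5]],
  [1,[0,0,0],[0,0,6.5]],
  [1,[0,0,0],[0,0,6.5]],
  [1,[0,0,0],[0,0,6.5]],
  [1,[0,0,0],[0,0,6.5]],
  [1,[0,0,0],[0,0,6.5]],
], newtons=40)

```text
t: 0.82
tcp_pos: [277.1, 587.7, 230.9]
tool_rot: [-3.141, 0.001, 1.788]
wrist_force: [-0.9, 0.0, 0.1]
width: 85.3
grip_force: 0.0
```

arm_command([
  [1,[0,0,0],[0,0,6.4]],
  [1,[0,0,0],[0,0,6.35]],
  [1,[0,3.5,0],[0,0,0]],
  [1,[0,3.5,0],[0,0,0]],
  [1,[0,3.5,0],[0,0,0]],
  [1,[0,3.5,0],[0,0,0]],
  [1,[-1,3.5,0],[0,0,0]],
  [1,[-2,3.3,0],[0,0,0]],
])

```text
t: 1.48
tcp_pos: [485.6, 559.7, 230.0]
tool_rot: [-3.141, -0.001, 1.574]
wrist_force: [0.2, -0.3, -0.5]
width: 85.5
grip_force: 0.0
```

arm_command([
  [1,[-3.5,0,0],[0,0,0]],
  [1,[-3.5,0,0],[0,0,0]],
  [1,[-3.5,0,0],[0,0,0]],
  [1,[-3.5,0,0],[0,0,0]],
  [1,[-3.5,0,0],[0,0,0]],
  [1,[-3.5,0,0],[0,0,0]],
  [1,[-3.5,0,0],[0,0,0]],
  [1,[-3.5,0,0],[0,0,0]],
])

```text
t: 2.15
tcp_pos: [484.8, 276.1, 231.1]
tool_rot: [-3.141, 0.0, 1.571]
wrist_force: [0.0, -0.6, 0.4]
width: 85.6
grip_force: 0.0
```

arm_command([
  [1,[-3.5,0,0],[0,0,0]],
  [1,[-3.5,0,0],[0,0,0]],
  [1,[-3.5,0,0],[0,0,0]],
  [1,[-3.5,0,0],[0,0,0]],
  [1,[-3.5,0,0],[0,0,0]],
  [1,[-3.5,0,0],[0,0,0]],
  [1,[-3.5,0,0],[0,0,0]],
  [1,[-2.5,0,0],[0,0,0]],
])

```text
t: 2.82
tcp_pos: [484.6, 4.3, 231.3]
tool_rot: [-3.142, 0.001, 1.568]
wrist_force: [-0.0, -0.2, -0.6]
width: 85.1
grip_force: 0.0
```

Run:
```python
from h import *
np.set_printoptions(precision=2,suppress=True)
c=camera_params("wrist");print(get_state()["tcp_pos"],c);p,d=read_camera("wrist");cv2.imwrite("pics/w1.png",p);np.savez("w1.npz",p=p,d=d,**c)
```

```text
[484.61   4.25 231.33] {'fx': 371.64829954431775, 'fy': 371.64829954431775, 'cx': 322.3279979712904, 'cy': 233.86918256655179, 'extrinsics': array([[   1.  ,   -0.  ,   -0.  , -484.15],
       [  -0.  ,   -0.96,    0.27,  -29.99],
       [  -0.  ,   -0.27,   -0.96,  379.36],
       [   0.  ,    0.  ,    0.  ,    1.  ]])}
```

View pics/w1.png

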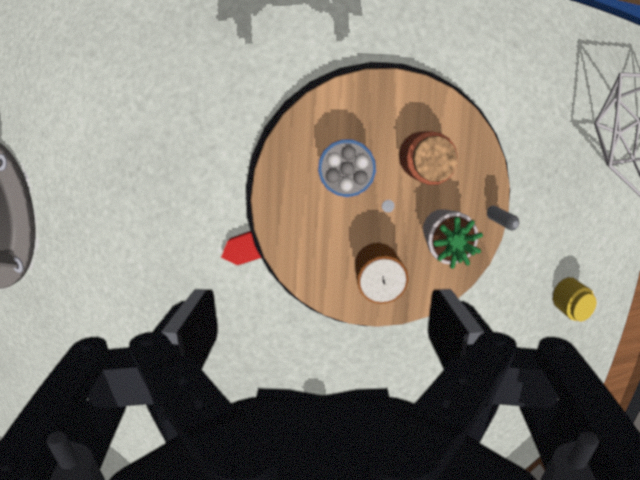

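The wrist view shows the hub at (389,206), the spigot foot at (490,212) and its tip at (515,222). The aloe is at (456,241) and the red tip at (222,255).

```bash
cat >> h.py <<'E'
def wray(c,u,v):
    E=np.array(c["extrinsics"]);R=E[:3,:3];o=-R.T@E[:3,3];x=u-float(c["cx"]);y=v-float(c["cy"]);r=np.hypot(x,y);t=r/float(c["fx"])
    return o,R.T@np.array([np.sin(t)*x/r,np.sin(t)*y/r,np.cos(t)])
def wonz(c,u,v,z):
    o,d=wray(c,u,v);return o+d*(z-o[2])/d[2]
def wproj(c,P):
    E=np.array(c["extrinsics"]);q=E[:3,:3]@np.array(P,float)+E[:3,3];r=np.hypot(q[0],q[1]);t=np.arctan2(r,q[2])*float(c["fx"])
    return np.array([t*q[0]/r+float(c["cx"]),t*q[1]/r+float(c["cy"])])
E
python3 - <<'E'
from h import *
np.set_printoptions(precision=1,suppress=True)
w=np.load("w1.npz");p=w["p"];hsv=cv2.cvtColor(p,cv2.COLOR_BGR2HSV);H,S,V=[hsv[...,i].astype(int) for i in range(3)]
C=np.array([546.4,2.4])
def pol(n,q): print(n,q,"r",np.hypot(*(q[:2]-C)),"ang",np.degrees(np.arctan2(q[1]-C[1],q[0]-C[0])))
# tray edge in wrist view: radial wood->dark edge, r130 z32
def fit(pts):
    A=np.c_[2*pts[:,:2],np.ones(len(pts))];k=np.ones(len(pts),bool)
    for _ in range(6):
        x=np.linalg.lstsq(A[k],(pts[k,:2]**2).sum(1),rcond=None)[0];r=np.sqrt(x[2]+x[0]**2+x[1]**2);e=np.abs(np.hypot(*(pts[:,:2]-x[:2]).T)-r);k=e<max(1.,2*np.median(e))
    return x[:2],r,k.sum(),np.std(e[k])
pts=[]
wood=cv2.GaussianBlur(S.astype(np.float32),(0,0),1)
for a in np.radians(np.arange(0,360,3)):
    rr=np.arange(119,141,.3);q=[wproj(w,[C[0]+r*np.cos(a),C[1]+r*np.sin(a),32]) for r in rr];q=np.array(q,np.float32)
    v=cv2.remap(cv2.GaussianBlur(p.max(2).astype(np.float32),(0,0),1),q[None,:,0],q[None,:,1],1)[0];g=np.gradient(v);j=np.argmin(g)
    pts.append([C[0]+rr[j]*np.cos(a),C[1]+rr[j]*np.sin(a)])
print(fit(np.array(pts)))
pol("hub",wonz(w,389,206,32));pol("tip",wonz(w,515,222.5,80));pol("foot",wonz(w,490.5,212,32));pol("redtip",wonz(w,222,255,12))
g=(H>45)&(H<85)&(S>120);ys,xs=np.where(g);pol("aloe",wonz(w,xs.mean(),ys.mean(),82));k=(xs,ys)
r=((H<8)|(H>172))&(S>150)&(V>90);n,l,s,c=cv2.connectedComponentsWithStats(r.astype(np.uint8));i=1+np.argmin(np.hypot(*(c[1:]-[240,248]).T));pol("red",wonz(w,*c[i],12))
E
```

```text
(array([544.9,   4.9]), np.float64(127.95491587309093), np.int64(83), np.float64(0.19284765937983117))
hub [547.2   3.5  32. ] r 1.3475464550677845 ang 54.032046714915325
tip [656.2  -0.3  80. ] r 109.82672869057468 ang -1.4074624124204482
foot [653.5  -1.3  32. ] r 107.17819482469832 ang -1.9784062325431513
redtip [378.4 -52.   12. ] r 176.56777560839632 ang -162.06158121858255
aloe [ 544.8 -113.1   82. ] r 115.4928209172292 ang -90.7985480689182
red [399.5 -45.3  12. ] r 154.43073457501956 ang -162.01302153122813
```

arm_command([
  [1,[-3.5,0,0],[0,0,0]],
  [1,[-3.5,0,0],[0,0,0]],
  [1,[-3.5,0,0],[0,0,0]],
  [1,[-3.5,0,0],[0,0,0]],
  [1,[-3.5,0,0],[0,0,0]],
  [1,[-3.5,0,0],[0,0,0]],
  [1,[-3.5,0,0],[0,0,0]],
  [1,[-3.5,0,0],[0,0,0]],
])

```text
t: 3.53
tcp_pos: [485.2, -273.2, 231.1]
tool_rot: [-3.142, -0.001, 1.571]
wrist_force: [0.4, 0.0, -1.1]
width: 85.0
grip_force: 0.0
```

Run:
```python
from h import *
np.set_printoptions(precision=2,suppress=True)
c=camera_params("wrist");print(get_state()["tcp_pos"]);p,d=read_camera("wrist");np.savez("w2.npz",p=p,d=d,**c)
print(wproj(c,[485,-306,110]),wproj(c,[485,-306,0]))
V=p.max(2);u,v=wproj(c,[485,-306,110]).astype(int);
cv2.imwrite("pics/w2.png",p)
```

```text
[ 485.16 -273.19  231.09]
[322.55 267.98] [322.56 230.46]
```

View pics/w2.png

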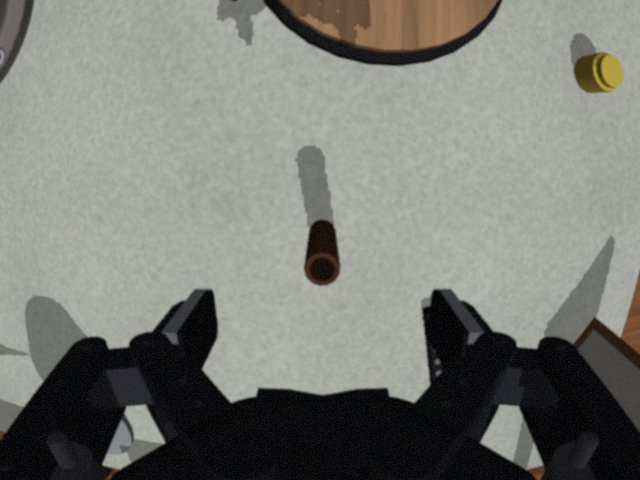

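The tube's top is centred at (322,267), as predicted for (485,−306), so I can descend and grasp.

arm_command([
  [1,[-1.6,0,0],[0,0,0]],
  [1,[-1.6,0,0],[0,0,0]],
  [1,[0,0,3.0],[0,0,0]],
  [1,[0,0,3.0],[0,0,0]],
  [1,[0,0,3.0],[0,0,0]],
  [1,[0,0,3.0],[0,0,0]],
  [1,[0,0,2.5],[0,0,0]],
  [1,[0,0,1.4],[0,0,0]],
])

```text
t: 4.25
tcp_pos: [483.7, -302.1, 68.9]
tool_rot: [-3.137, -0.003, 1.571]
wrist_force: [0.3, -0.0, -0.0]
width: 85.4
grip_force: 0.0
```

arm_command([
  [1,[0,0,0],[0,0,0]],
  [0.1,[0,0,0],[0,0,0]],
  [0.1,[0,0,0],[0,0,0]],
  [0.1,[0,0,0],[0,0,0]],
  [0.1,[0,0,0],[0,0,0]],
  [0.1,[0,0,0],[0,0,0]],
  [0.1,[0,0,0],[0,0,0]],
  [0.1,[0,0,0],[0,0,0]],
], newtons=40)

```text
t: 4.92
tcp_pos: [486.1, -304.6, 73.4]
tool_rot: [3.139, 0.001, 1.571]
wrist_force: [-0.2, 0.3, 6.2]
width: 26.9
grip_force: 39.4
```

arm_command([
  [0.1,[0,0,-0.5],[0,0,0]],
  [0.1,[0,0,-1.5],[0,0,0]],
  [0.1,[0,0,-2.5],[0,0,0]],
  [0.1,[0,0,-2.5],[0,0,0]],
  [0.1,[0,0,-2.5],[0,0,0]],
  [0.1,[0,0,-2.5],[0,0,0]],
  [0.1,[0,0,-1.5],[0,0,0]],
  [0.1,[0,0,-0.5],[0,0,0]],
])

```text
t: 5.58
tcp_pos: [486.3, -305.0, 215.0]
tool_rot: [3.137, 0.002, 1.571]
wrist_force: [-0.1, -0.6, -1.2]
width: 26.8
grip_force: 39.5
```

arm_command([
  [0.1,[1.0,0.6,0],[0,0,0]],
  [0.1,[2.0,1.2,0],[0,0,0]],
  [0.1,[3.0,1.7,0],[0,0,0]],
  [0.1,[3.0,1.7,0],[0,0,0]],
  [0.1,[3.0,1.7,0],[0,0,0]],
  [0.1,[3.0,1.7,0],[0,0,0]],
  [0.1,[3.0,1.7,0],[0,0,0]],
  [0.1,[3.0,1.7,0],[0,0,0]],
])

```text
t: 6.25
tcp_pos: [604.9, -90.8, 210.1]
tool_rot: [-3.138, -0.001, 1.572]
wrist_force: [0.2, -0.7, -0.6]
width: 26.9
grip_force: 39.4
```

arm_command([
  [0.1,[3.0,1.7,0],[0,0,0]],
  [0.1,[3.0,1.7,0],[0,0,0]],
  [0.1,[2.0,1.0,0],[0,0,0]],
  [0.1,[1.0,0.6,0],[0,0,0]],
  [0.1,[0.4,0,0],[0,0,0]],
  [0.1,[0,0,0],[0,0,0]],
  [0.1,[0,0,0],[0,0,0]],
  [0.1,[0,0,0],[0,0,0]],
])

```text
t: 6.92
tcp_pos: [654.4, -2.9, 212.4]
tool_rot: [-3.141, 0.001, 1.567]
wrist_force: [-0.7, -0.4, 0.1]
width: 26.6
grip_force: 39.4
```

Run:
```python
from h import *
np.set_printoptions(precision=2,suppress=True)
s=get_state();print(s["tcp_pos"],s["tool_rot"])
c=camera_params("wrist");p,d=read_camera("wrist");np.savez("w3.npz",p=p,d=d,**c)
q,dd=read_camera("scene");np.savez("s3.npz",p=q,d=dd)
o=np.zeros((600,800,3),np.uint8);o[:480,:640]=p;cv2.imwrite("pics/w3.png",p)
x,y=s["tcp_pos"][:2];z=s["tcp_pos"][2]-72
print("tube bot exp w",wproj(c,[x,y,z]),"scene",proj("scene",[x,y,z]),"top",proj("scene",[x,y,z+110]))
u,v=proj("scene",[x,y,z]).astype(int)
cv2.imwrite("pics/s3.png",cv2.resize(q[v-80:v+70,u-80:u+80],None,fx=4,fy=4,interpolation=2)[:600,:640]);print(u-80,v-80)
```

```text
[654.39  -2.87 212.37] [-3.14  0.    1.57]
tube bot exp w [322.99 245.69] scene [327.57 227.76] top [327.96 186.56]
247 147
```

View pics/w3.png

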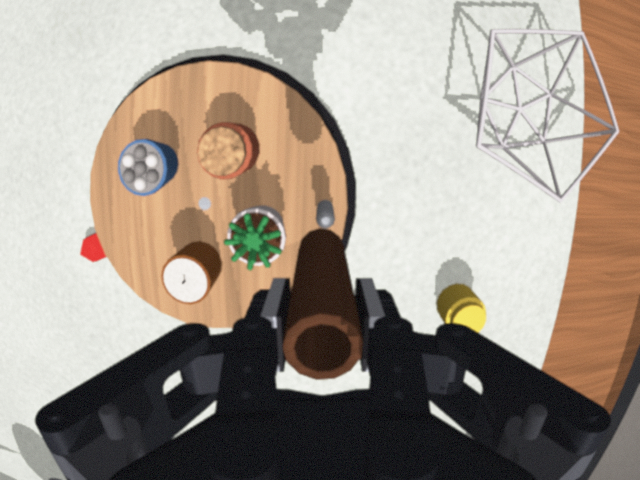

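View pics/s3.png

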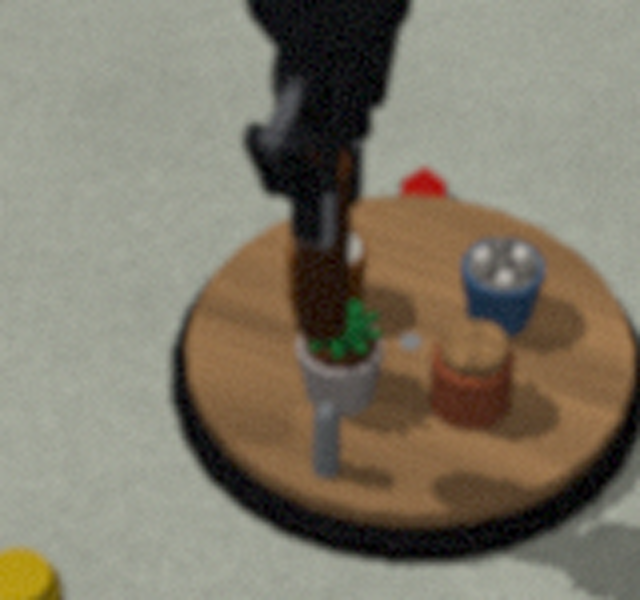

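The wrist view shows the tube gripped upright. Its bore top is at (322,348), its lower end is around (323,240), and the spigot tip is just beyond it at (326,220). The scene crop shows the tube at a similar spot, hanging above and behind the spigot at (327,405). Now I'll measure tube against pin.

Run:
```python
from h import *
np.set_printoptions(precision=1,suppress=True)
w=np.load("w3.npz");p=w["p"];hsv=cv2.cvtColor(p,cv2.COLOR_BGR2HSV);H,S,V=[hsv[...,i].astype(int) for i in range(3)]
C=np.array([546.8,3.])
g=p.max(2)
for v in (236,245,255,265,275):
    r=g[v,270:380].astype(int);xs=270+np.where(r<85)[0];print("tube row",v,xs.min(),xs.max(), [int(k) for k in r[15:90:5]])
for v in range(196,230,4): 
    r=p[v,308:345].astype(int);s=(r.max(1)-r.min(1));xs=308+np.where(s<35)[0];print("pin",v,xs.min() if len(xs) else None,xs.max() if len(xs) else None)
t=[654.4,-2.9]
for z in (138,140,142): print("bot circle edges",z,[wproj(w,[t[0]+14*a,t[1]+14*b,z]) for a,b in((1,0),(-1,0),(0,1),(0,-1))])
print("top centre", wproj(w,[*t,250]),wonz(w,322,348,250))
print("pin tip exp",wproj(w,[656.5,-.5,82]),"foot",wproj(w,[656.5,-.5,32]),"hub",wproj(w,[546.8,3,32]))
c=cv2.resize(p[180:290,260:390],None,fx=6,fy=6,interpolation=2)[:600];cv2.imwrite("pics/c3.png",c)
```

```text
tube row 236 306 348 [193, 223, 211, 212, 86, 39, 46, 47, 46, 44, 44, 182, 44, 182, 239]
tube row 245 273 346 [209, 208, 192, 94, 44, 43, 42, 50, 46, 48, 43, 47, 45, 234, 235]
tube row 255 298 344 [207, 210, 191, 34, 38, 49, 41, 52, 49, 49, 45, 45, 126, 238, 235]
tube row 265 297 346 [210, 214, 152, 46, 41, 51, 40, 50, 48, 50, 47, 48, 52, 235, 240]
tube row 275 295 348 [216, 216, 54, 39, 46, 44, 50, 47, 46, 52, 43, 46, 53, 187, 240]
pin 196 None None
pin 200 321 328
pin 204 317 331
pin 208 317 332
pin 212 317 333
pin 216 316 333
pin 220 317 333
pin 224 318 332
pin 228 321 326
bot circle edges 138 [array([346. , 244.5]), array([300. , 244.6]), array([322.9, 222.2]), array([323.1, 266.1])]
bot circle edges 140 [array([346.2, 245.5]), array([299.8, 245.6]), array([322.9, 223. ]), array([323.1, 267.3])]
bot circle edges 142 [array([346.4, 246.5]), array([299.6, 246.6]), array([322.9, 223.9]), array([323.1, 268.4])]
top centre [323.2 345.2] [654.  -4. 250.]
pin tip exp [325.7 219.5] foot [325.3 206.5] hub [205. 204.]
```

View pics/c3.png

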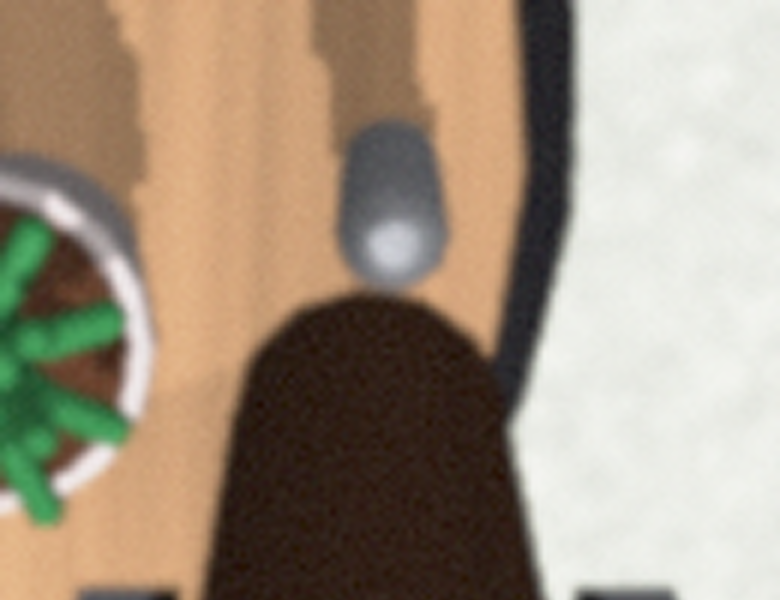

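arm_command([
  [0.1,[0.2,0.1,0.4],[0,0,0]],
  [0.1,[0.15,0.13,0.8],[0,0,0]],
  [0.1,[0,0,1.0],[0,0,0]],
  [0.1,[0,0,1.0],[0,0,0]],
  [0.1,[0,0,1.0],[0,0,0]],
  [0.1,[0,0,0.5],[0,0,0]],
  [0.1,[0,0,0],[0,0,0]],
  [0.1,[0,0,0],[0,0,0]],
])

```text
t: 7.68
tcp_pos: [657.4, 3.3, 164.8]
tool_rot: [-3.141, 0.0, 1.571]
wrist_force: [-0.0, 0.0, -0.7]
width: 26.6
grip_force: 39.4
```

Run:
```python
from h import *
np.set_printoptions(precision=1,suppress=True)
s=get_state();print(s["tcp_pos"],s["tool_rot"],s["wrist_force"])
c=camera_params("wrist");p,d=read_camera("wrist");np.savez("w4.npz",p=p,d=d,**c)
q,dd=read_camera("scene");t,dt=read_camera("top")
x,y,z=s["tcp_pos"];z-=73
print("w bot edge exp",[wproj(c,[x+14*a,y+14*b,z]) for a,b in((0,0),(1,0),(-1,0),(0,1))],"tip",wproj(c,[656.4,-1,82]),"foot",wproj(c,[656.4,-1,32]))
print("scene bot",proj("scene",[x,y,z]),"tip",proj("scene",[656.4,-1,82]))
a=cv2.resize(p[150:290,260:390],None,fx=4,fy=4,interpolation=2)[:560]
u,v=proj("scene",[656.4,-1,82]).astype(int)
b=cv2.resize(q[v-45:v+35,u-28:u+28],None,fx=5,fy=5,interpolation=2)
o=np.zeros((600,800,3),np.uint8);o[:560,:520]=a;o[:400,520:800]=b;cv2.imwrite("pics/c4.png",o);print(u-28,v-45)
```

```text
[657.4   3.3 164.8] [-3.1  0.   1.6] [-0.   0.  -0.7]
w bot edge exp [array([323. , 245.3]), array([346.1, 245.3]), array([299.9, 245.3]), array([323. , 222.8])] tip [321.4 247.2] foot [321.7 227.5]
scene bot [329.5 246. ] tip [327.8 248.2]
299 203
```

View pics/c4.png

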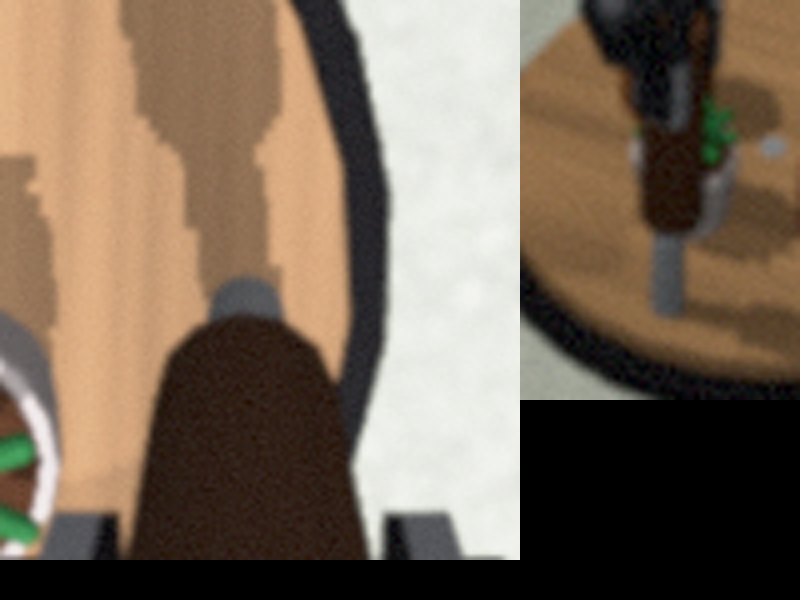

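The crops show the tube's lower end at (321.7,229) directly over the pin. In the scene view the tube and pin axes agree within 0.5 px. I'll trim slightly and descend slowly, watching the force.

arm_command([
  [0.1,[-0.05,-0.05,0.2],[0,0,0]],
  [0.1,[0,0,0.4],[0,0,0]],
  [0.1,[0,0,0.4],[0,0,0]],
  [0.1,[0,0,0.4],[0,0,0]],
  [0.1,[0,0,0.4],[0,0,0]],
  [0.1,[0,0,0.3],[0,0,0]],
  [0.1,[0,0,0],[0,0,0]],
  [0.1,[0,0,0],[0,0,0]],
])

```text
t: 8.5
tcp_pos: [657.0, 2.9, 144.0]
tool_rot: [-3.141, -0.0, 1.571]
wrist_force: [0.1, 0.8, -0.7]
width: 26.9
grip_force: 39.4
```

arm_command([
  [0.1,[0,0,0.4],[0,0,0]],
  [0.1,[0,0,0.4],[0,0,0]],
  [0.1,[0,0,0.5],[0,0,0]],
  [0.1,[0,0,0.5],[0,0,0]],
  [0.1,[0,0,0.5],[0,0,0]],
  [0.1,[0,0,0.4],[0,0,0]],
  [0.1,[0,0,0.2],[0,0,0]],
  [0.1,[0,0,0],[0,0,0]],
])

```text
t: 9.17
tcp_pos: [656.7, 2.9, 114.5]
tool_rot: [-3.14, 0.0, 1.571]
wrist_force: [0.7, -0.4, -0.6]
width: 26.8
grip_force: 39.4
```

Run:
```python
from h import *
np.set_printoptions(precision=1,suppress=True)
s=get_state();print(s["tcp_pos"],s["tool_rot"],s["wrist_force"])
c=camera_params("wrist");p,d=read_camera("wrist");np.savez("w5.npz",p=p,d=d,**c)
q,dd=read_camera("scene")
a=cv2.resize(p[150:290,260:390],None,fx=4,fy=4,interpolation=2)[:560]
u,v=327,248
b=cv2.resize(q[v-45:v+35,u-28:u+28],None,fx=5,fy=5,interpolation=2)
o=np.zeros((600,800,3),np.uint8);o[:560,:520]=a;o[:400,520:800]=b;cv2.imwrite("pics/c5.png",o)
```

```text
[656.7   2.9 114.5] [-3.1  0.   1.6] [ 0.7 -0.4 -0.6]
```

View pics/c5.png

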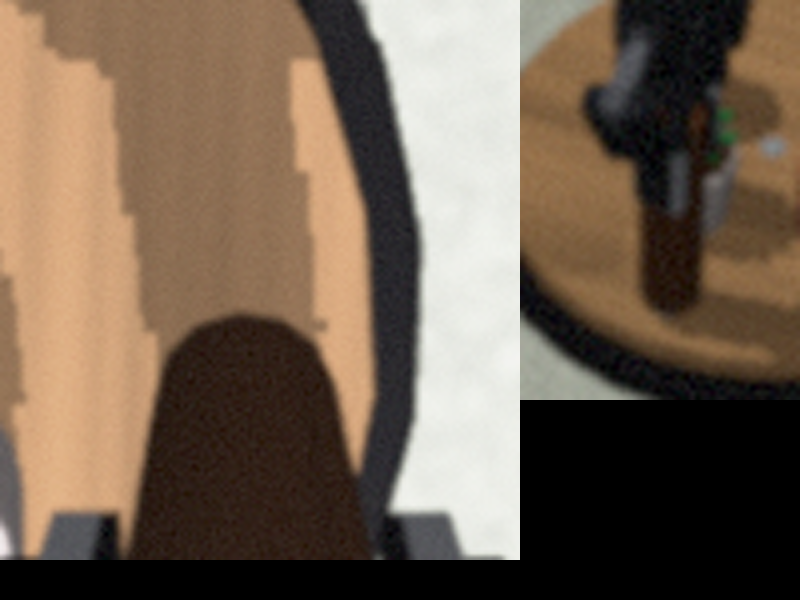

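The pin has vanished inside the tube, so it is threaded. I'll seat it the last ~10 mm.

arm_command([
  [0.1,[0,0,0.15],[0,0,0]],
  [0.1,[0,0,0.15],[0,0,0]],
  [0.1,[0,0,0.15],[0,0,0]],
  [0.1,[0,0,0.12],[0,0,0]],
  [0.1,[0,0,0.12],[0,0,0]],
  [0.1,[0,0,0.1],[0,0,0]],
  [0.1,[0,0,0],[0,0,0]],
  [0.1,[0,0,0],[0,0,0]],
])

```text
t: 9.93
tcp_pos: [657.1, 2.9, 107.3]
tool_rot: [-3.142, -0.0, 1.571]
wrist_force: [-0.3, -0.4, -1.0]
width: 26.6
grip_force: 39.4
```

arm_command([
  [0.1,[0,0,0.1],[0,0,0]],
  [0.1,[0,0,0.1],[0,0,0]],
  [0.1,[0,0,0.1],[0,0,0]],
  [0.1,[0,0,0],[0,0,0]],
  [0.1,[0,0,0],[0,0,0]],
  [0.1,[0,0,0],[0,0,0]],
  [0.1,[0,0,0],[0,0,0]],
  [0.1,[0,0,0],[0,0,0]],
])

```text
t: 10.6
tcp_pos: [657.4, 2.9, 105.5]
tool_rot: [3.141, -0.001, 1.571]
wrist_force: [-2.4, 0.5, 5.6]
width: 26.8
grip_force: 40.1
```

Contact force is 5.6 N at TCP z 105.5, which puts the tube end at about 32 mm, so it is seated. Next I'll compute the arc moves.

Run:
```python
import numpy as np
def pt(a): a=np.radians(a);return np.array([np.cos(a),np.sin(a)])*11.0
a=-2.
# first group ramps: 0.5,1.0,1.5,2 (5deg) then 8deg groups
for n,w in [(4,5)]+[(4,8)]*16+[(4,6.5)]:
    d=pt(a-w)-pt(a);print(f"{a:.1f}->{a-w:.1f} total tx {d[1]:.3f} ty {d[0]:.3f}  per row {d[1]/4:.2f} {d[0]/4:.2f}");a-=w
```

```text
-2.0->-7.0 total tx -0.957 ty -0.075  per row -0.24 -0.02
-7.0->-15.0 total tx -1.506 ty -0.293  per row -0.38 -0.07
-15.0->-23.0 total tx -1.451 ty -0.500  per row -0.36 -0.12
-23.0->-31.0 total tx -1.367 ty -0.697  per row -0.34 -0.17
-31.0->-39.0 total tx -1.257 ty -0.880  per row -0.31 -0.22
-39.0->-47.0 total tx -1.122 ty -1.047  per row -0.28 -0.26
-47.0->-55.0 total tx -0.966 ty -1.193  per row -0.24 -0.30
-55.0->-63.0 total tx -0.790 ty -1.315  per row -0.20 -0.33
-63.0->-71.0 total tx -0.600 ty -1.413  per row -0.15 -0.35
-71.0->-79.0 total tx -0.397 ty -1.482  per row -0.10 -0.37
-79.0->-87.0 total tx -0.187 ty -1.523  per row -0.05 -0.38
-87.0->-95.0 total tx 0.027 ty -1.534  per row 0.01 -0.38
-95.0->-103.0 total tx 0.240 ty -1.516  per row 0.06 -0.38
-103.0->-111.0 total tx 0.449 ty -1.468  per row 0.11 -0.37
-111.0->-119.0 total tx 0.649 ty -1.391  per row 0.16 -0.35
-119.0->-127.0 total tx 0.836 ty -1.287  per row 0.21 -0.32
-127.0->-135.0 total tx 1.007 ty -1.158  per row 0.25 -0.29
-135.0->-141.5 total tx 0.931 ty -0.831  per row 0.23 -0.21
```

arm_command([
  [0.1,[-0.1,0,0],[0,0,0]],
  [0.1,[-0.2,-0.02,0],[0,0,0]],
  [0.1,[-0.28,-0.02,0],[0,0,0]],
  [0.1,[-0.38,-0.03,0],[0,0,0]],
  [0.1,[-0.38,-0.06,0],[0,0,0]],
  [0.1,[-0.38,-0.07,0],[0,0,0]],
  [0.1,[-0.38,-0.08,0],[0,0,0]],
  [0.1,[-0.37,-0.09,0],[0,0,0]],
])

```text
t: 11.27
tcp_pos: [654.5, -22.1, 105.4]
tool_rot: [3.139, -0.0, 1.571]
wrist_force: [0.1, 0.8, 6.2]
width: 27.3
grip_force: 39.9
```

arm_command([
  [0.1,[-0.37,-0.11,0],[0,0,0]],
  [0.1,[-0.36,-0.12,0],[0,0,0]],
  [0.1,[-0.36,-0.13,0],[0,0,0]],
  [0.1,[-0.36,-0.14,0],[0,0,0]],
  [0.1,[-0.35,-0.16,0],[0,0,0]],
  [0.1,[-0.34,-0.17,0],[0,0,0]],
  [0.1,[-0.34,-0.18,0],[0,0,0]],
  [0.1,[-0.34,-0.19,0],[0,0,0]],
])

```text
t: 11.93
tcp_pos: [642.6, -50.3, 105.4]
tool_rot: [3.139, -0.0, 1.571]
wrist_force: [-0.1, 1.5, 5.4]
width: 27.0
grip_force: 39.7
```

arm_command([
  [0.1,[-0.32,-0.21,0],[0,0,0]],
  [0.1,[-0.32,-0.22,0],[0,0,0]],
  [0.1,[-0.31,-0.22,0],[0,0,0]],
  [0.1,[-0.31,-0.23,0],[0,0,0]],
  [0.1,[-0.29,-0.25,0],[0,0,0]],
  [0.1,[-0.28,-0.26,0],[0,0,0]],
  [0.1,[-0.28,-0.27,0],[0,0,0]],
  [0.1,[-0.27,-0.27,0],[0,0,0]],
])

```text
t: 12.6
tcp_pos: [623.3, -74.2, 105.4]
tool_rot: [3.138, 0.0, 1.571]
wrist_force: [1.8, 0.8, 5.9]
width: 26.9
grip_force: 39.7
```

arm_command([
  [0.1,[-0.25,-0.29,0],[0,0,0]],
  [0.1,[-0.24,-0.3,0],[0,0,0]],
  [0.1,[-0.24,-0.3,0],[0,0,0]],
  [0.1,[-0.23,-0.3,0],[0,0,0]],
  [0.1,[-0.21,-0.32,0],[0,0,0]],
  [0.1,[-0.2,-0.33,0],[0,0,0]],
  [0.1,[-0.19,-0.33,0],[0,0,0]],
  [0.1,[-0.19,-0.34,0],[0,0,0]],
])

```text
t: 13.27
tcp_pos: [598.2, -92.1, 105.4]
tool_rot: [3.138, 0.001, 1.57]
wrist_force: [0.7, 0.6, 6.0]
width: 26.4
grip_force: 39.7
```

arm_command([
  [0.1,[-0.17,-0.35,0],[0,0,0]],
  [0.1,[-0.15,-0.35,0],[0,0,0]],
  [0.1,[-0.14,-0.36,0],[0,0,0]],
  [0.1,[-0.13,-0.36,0],[0,0,0]],
  [0.1,[-0.12,-0.37,0],[0,0,0]],
  [0.1,[-0.1,-0.37,0],[0,0,0]],
  [0.1,[-0.09,-0.37,0],[0,0,0]],
  [0.1,[-0.08,-0.37,0],[0,0,0]],
])

```text
t: 13.93
tcp_pos: [569.2, -102.0, 105.3]
tool_rot: [3.138, 0.001, 1.57]
wrist_force: [0.1, 0.0, 5.8]
width: 27.1
grip_force: 39.7
```

arm_command([
  [0.1,[-0.06,-0.38,0],[0,0,0]],
  [0.1,[-0.05,-0.38,0],[0,0,0]],
  [0.1,[-0.04,-0.38,0],[0,0,0]],
  [0.1,[-0.03,-0.38,0],[0,0,0]],
  [0.1,[-0.01,-0.38,0],[0,0,0]],
  [0.1,[0,-0.39,0],[0,0,0]],
  [0.1,[0.02,-0.38,0],[0,0,0]],
  [0.1,[0.02,-0.38,0],[0,0,0]],
])

```text
t: 14.6
tcp_pos: [538.7, -103.7, 105.4]
tool_rot: [3.138, 0.001, 1.57]
wrist_force: [1.0, -0.4, 5.9]
width: 26.7
grip_force: 39.7
```

arm_command([
  [0.1,[0.04,-0.38,0],[0,0,0]],
  [0.1,[0.05,-0.38,0],[0,0,0]],
  [0.1,[0.07,-0.38,0],[0,0,0]],
  [0.1,[0.08,-0.38,0],[0,0,0]],
  [0.1,[0.1,-0.37,0],[0,0,0]],
  [0.1,[0.11,-0.37,0],[0,0,0]],
  [0.12,[0.12,-0.37,0],[0,0,0]],
  [0.1,[0.12,-0.36,0],[0,0,0]],
])

```text
t: 15.27
tcp_pos: [508.8, -96.7, 105.4]
tool_rot: [3.138, 0.001, 1.57]
wrist_force: [0.2, -0.5, 6.3]
width: 26.8
grip_force: 39.7
```

arm_command([
  [0.1,[0.14,-0.36,0],[0,0,0]],
  [0.1,[0.16,-0.35,0],[0,0,0]],
  [0.1,[0.17,-0.34,0],[0,0,0]],
  [0.1,[0.18,-0.34,0],[0,0,0]],
  [0.1,[0.2,-0.33,0],[0,0,0]],
  [0.1,[0.18,-0.28,0],[0,0,0]],
  [0.1,[0.14,-0.2,0],[0,0,0]],
  [0.1,[0.06,-0.09,0],[0,0,0]],
])

```text
t: 15.93
tcp_pos: [485.6, -84.3, 105.3]
tool_rot: [3.139, 0.001, 1.57]
wrist_force: [0.6, -0.4, 7.0]
width: 26.8
grip_force: 39.8
```

```bash
cat > m.py <<'E'
from h import *
np.set_printoptions(precision=1,suppress=True)
s=get_state();print(s["t"],s["tcp_pos"],s["wrist_force"])
C=np.array([546.8,3.])
def pol(n,q): print(n,q,"r",np.hypot(*(q[:2]-C)),"ang",np.degrees(np.arctan2(q[1]-C[1],q[0]-C[0])))
import sys
for n in("top","scene","wrist"):
    c=camera_params(n);p,d=read_camera(n);hsv=cv2.cvtColor(p,cv2.COLOR_BGR2HSV);H,S,V=[hsv[...,i].astype(int) for i in range(3)]
    g=((H>45)&(H<85)&(S>100)).astype(np.uint8)
    k,l,st,ce=cv2.connectedComponentsWithStats(g)
    cv2.imwrite(f"pics/m_{n}.png",p);
    for i in range(1,k):
        if st[i,4]>20: pol(f"{n} {st[i]} {ce[i]}",(wonz(c,*ce[i],80) if n=="wrist" else onz(n,*ce[i],80)))
    np.savez(f"m_{n}.npz",p=p,d=d,**c)
E
python3 m.py
```

```text
15.9333 [485.6 -84.3 105.3] [ 0.6 -0.4  7. ]
top [312 274  16  16 133] [319.7 281.3] [501.3 -32.7  80. ] r 57.84420402610039 ang -141.92563194960485
scene [146   0  31  32 380] [161.5  12.7] [-152.6 -996.    80. ] r 1219.4968983631252 ang -124.99289237334648
scene [175   0  18  15 164] [183.7   5.7] [-235.2 -959.1   80. ] r 1239.8318972759687 ang -129.10659644012898
scene [219   0  11  12  67] [224.2   3.4] [-315.2 -838.6   80. ] r 1204.7117797114968 ang -135.68434213743248
scene [335 194  17  13 130] [343.2 200.1] [499.9 -30.5  80. ] r 57.63297112623391 ang -144.4803925609128
wrist [ 305  115  101  102 4598] [356.  165.9] [500.5 -32.1  80. ] r 58.09308548097037 ang -142.82818836960334
```

The three views put the aloe at about −143° and the pointer at −161.7°, so about 19° remain.

arm_command([
  [0.1,[0.06,-0.08,0],[0,0,0]],
  [0.1,[0.12,-0.16,0],[0,0,0]],
  [0.1,[0.15,-0.21,0],[0,0,0]],
  [0.1,[0.17,-0.22,0],[0,0,0]],
  [0.1,[0.18,-0.21,0],[0,0,0]],
  [0.1,[0.18,-0.21,0],[0,0,0]],
  [0.1,[0.19,-0.2,0],[0,0,0]],
  [0.1,[0.17,-0.18,0],[0,0,0]],
])

```text
t: 16.75
tcp_pos: [471.2, -72.1, 105.3]
tool_rot: [3.138, 0.001, 1.57]
wrist_force: [0.1, -0.8, 6.5]
width: 26.4
grip_force: 39.8
```

arm_command([
  [0.1,[0.2,-0.19,0],[0,0,0]],
  [0.1,[0.2,-0.18,0],[0,0,0]],
  [0.1,[0.2,-0.18,0],[0,0,0]],
  [0.1,[0.2,-0.17,0],[0,0,0]],
  [0.1,[0.2,-0.17,0],[0,0,0]],
  [0.1,[0.16,-0.13,0],[0,0,0]],
  [0.1,[0.1,-0.08,0],[0,0,0]],
  [0.1,[0.05,-0.04,0],[0,0,0]],
])

```text
t: 17.42
tcp_pos: [459.7, -58.9, 105.3]
tool_rot: [3.139, 0.001, 1.57]
wrist_force: [0.0, -1.9, 7.3]
width: 26.5
grip_force: 39.9
```

```bash
python3 m.py | grep -v "scene \[1\|scene \[2"
python3 - <<'E'
from h import *
a=cv2.imread("pics/m_wrist.png");b=cv2.imread("pics/m_top.png")
o=np.zeros((600,800,3),np.uint8);o[:480,:640]=a;o[:,:][380:600,500:800]=cv2.resize(b[210:330,230:394],(300,220),interpolation=2);cv2.imwrite("pics/c6.png",o)
E
```

```text
17.4167 [459.7 -58.9 105.3] [ 0.  -1.9  7.3]
top [306 277  14  16 117] [312.8 284.4] [492.4 -14.6  80. ] r 57.17191293113834 ang -162.0937081445915
scene [341 194  20  12 123] [351.  199.7] [491.  -14.4  80. ] r 58.407450893704514 ang -162.6849873084198
wrist [ 346  136   97   99 4342] [392.3 185.1] [491.6 -15.3  80. ] r 58.18929391869695 ang -161.69654814223742
```

View pics/c6.png

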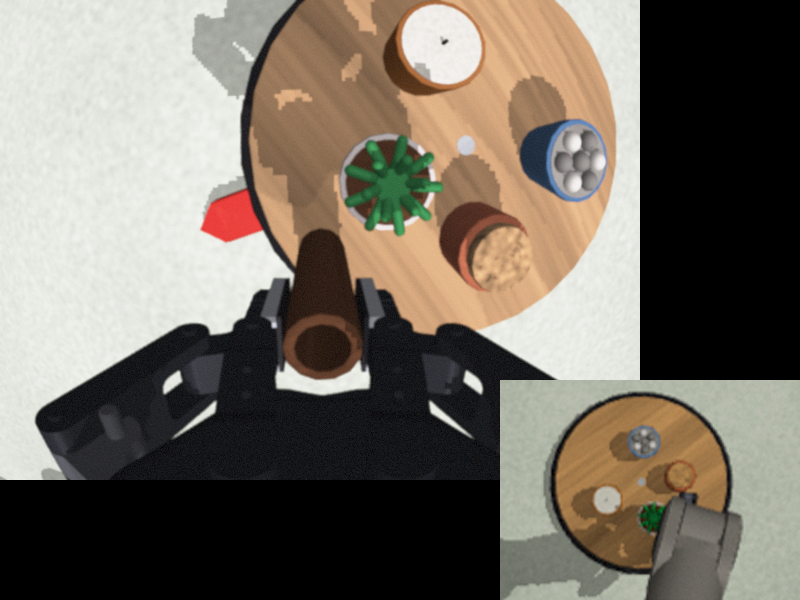

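The aloe reads −161.7° to −162.7° in the three views against the pointer's −161.7°. The pots have not shifted and the tube is pressed down with about 7 N. I'll let it settle briefly, check, and hand in.

arm_command([
  [0.1,[0,0,0],[0,0,0]],
  [0.1,[0,0,0],[0,0,0]],
  [0.1,[0,0,0],[0,0,0]],
  [0.1,[0,0,0],[0,0,0]],
  [0.1,[0,0,0],[0,0,0]],
  [0.1,[0,0,0],[0,0,0]],
  [0.1,[0,0,0],[0,0,0]],
  [0.1,[0,0,0],[0,0,0]],
])

```text
t: 18.23
tcp_pos: [459.7, -58.8, 105.3]
tool_rot: [3.139, 0.0, 1.57]
wrist_force: [-0.3, -0.4, 8.6]
width: 27.0
grip_force: 40.0
```

```bash
python3 m.py | grep -v "scene \[1\|scene \[2"; python3 -c "
from bench import *
print(job_done())"
```

```text
18.2333 [459.7 -58.8 105.3] [-0.3 -0.4  8.6]
top [306 277  14  16 116] [312.8 284.4] [492.6 -14.5  80. ] r 56.98423140504388 ang -162.1145241927867
scene [341 194  20  12 122] [351.2 199.9] [491.5 -13.9  80. ] r 57.85844702270569 ang -163.05180885056538
wrist [ 346  136   97   99 4343] [392.3 185. ] [491.5 -15.2  80. ] r 58.195116243712945 ang -161.72856581953818
the job is handed in; nothing more can be done
None
```

The handle tube is fully down on the spigot, the aloe pot stands in line with the red pointer to within about 1.5° in all three cameras, and I handed the job in at about 18 s with the gripper still holding the handle still.

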